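# Change the head on a bench edge-finishing machine

## Robot

A 6-joint arm with a two-finger parallel gripper is mounted at the origin on the work surface. World frame = base frame: x ahead of the robot, y to its left, z up, the work surface at z = 0. Lengths are in m, angles in rad, forces in N, time in s.
With the tool pointing down it reaches from about 0.4 to 0.925 m from the base axis. Payload 3.4 kg.
Tool frame: the origin (TCP) lies midway between the tips of the shut fingers; the grasp point (between the pads) lies 19 mm behind it (bot.grasp_offset is the distance from the TCP to the grasp point, in m); z points along the fingers, y is the line along which they close (so a half turn about z gives the same grasp; the last joint's range is limited). The gripper opens to 85 mm and grips with 20 to 120 N. Pads are 22 mm wide; open, the fingers measure 114 mm over their backs; the gripper's body (76 mm by 85 mm) begins 54 mm behind the grasp point. The pads swing forward as they close: fully open they stand 13 mm farther back than shut.
Start: joints at [-1.19, 0.307, 1.506, -0, 1.328, -0.073], TCP at [0.253, -0.517, 0.231] pointing down, gripper open.
Joint ranges: [-3.12, 3.12], [-1.05, 2.28], [0.14, 2.33], [-1.42, 4.57], [0.1, 2.73], [-2.68, 2.68]. Speed limits (rad/s): [2.57, 2.57, 3.14, 3.14, 3.14, 3.14].

## Interface

Orientations are given as a unit quaternion [w, x, y, z].
In Python, from station import bot gives the robot as it stands.
- The arm moves only by the tool servo_tool, never from a script. Its argument "targets" is a list of rows, each an object of numbers: "dx", "dy", "dz": the shift along the tool's x, y, z in mm; "ax", "ay", "az": the turn, a rotation vector about the tool's x, y, z in degrees; "claw": the finger opening in mm, from 0 to 85.4. A call has 1 to 12 rows; each row is the pose to reach, as a shift and turn from the pose commanded when the call began, along the tool's axes at that moment; what a row does not reach only later rows make up. A row lasts 1/12 s, in which the tool goes at most 41.7 mm and 7.16 degrees, less where a joint would pass 70% of its speed; a pose out of reach is approached as far as the arm can. A call with a gripper value outside its range is refused whole. The fingers move at their own pace and stop on an object; "newtons" is the grip in N (left out, the last holds). Time passes only in rows, so rows that repeat a pose let the fingers close. It gives the time, the measured TCP pose, the force, the opening and the grip force at its end, in the units of the state.
- bot.state(): the state, without advancing time (a new reading comes with each control period).
- bot.capture(name): name is "side" or "top"; returns a dict with "image" (384x512x3 uint8, blue, green, red), "depth" (384x512 float32, m along the optical axis (not along the pixel's ray), 0 where there is no reading), "vertical_fov" (degrees; the focal length in pixels is half the picture's height over the tangent of half this angle, whatever the lens; pixels are square), "cx", "cy" (the principal point, pixels), "rvec" (rotation vector, rad) and "tvec" (3), from world to camera coordinates, as OpenCV has them. Camera axes: x right, y down, z forward; pixel columns grow to the right and rows downward; lengths in m; the calibration is good to about 2 mm. A picture is of the moment at which its call begins.
- bot.sign_off(): hands the job in; it is judged then, once.
The state is a dict: "clock": time; "joint_positions": joint angles; "qvel": joint speeds; "joint_torque": joint torques, N m; "position": TCP position; "orientation": TCP orientation; "contact_force": force on the tool from outside, world axes, zero at the start; "wrist_torque": the same for the moment, N m; "finger_gap": opening from 0.0 (shut) to 1.0 (fully open); "grasp_force": force on a finger pad.
Only numpy, scipy, OpenCV 4.12 (cv2) and the standard library are available. Lean on these libraries where they do the work, as an engineer would, in place of code of your own. Each camera call takes 0.05 s, during which the arm holds its last target. There are 200 camera calls.

## Task

Change the edge-finishing machine over from sanding to burnishing: draw the sanding drum out of the raked spindle and stand it in the empty hole of the wooden tool block, then take the grooved wooden burnisher from the block and put it in the spindle, turning it until its flats find the flats in the bore and it drops in, and pushing it fully home with its collar flush on the spindle nose. Leave the felt bob standing in its hole and do not disturb the mallet, the wax tin or the steel bar.

Things in the scene. Friction and masses are not known exactly. Their poses are not given: they have to be found in the camera images.
- machine: edge-finishing machine, fixed: base plate 240 x 170 x 14 mm, a 100 mm motor in a cradle whose shaft leans 30 degrees from vertical to this frame's -x (the robot's side), a control box at +x. Origin on the bench; the plate spans x -100 to +140 mm, y +-85 mm.
- spindle: spindle nose on the motor: steel cylinder of 60 mm diameter, raked 30 degrees from vertical. Fixed: its lock is on, it does not turn. Origin at the centre of the bore's mouth in the flat end face, 178 mm above the bench; z points out of the bore along the axis. The face is 35 mm ahead of the motor's front (88 mm diameter). Home, a head's collar lies flat on this face.
- bore_flats (a point): point on the axis 16 mm deep in the bore, axes as the spindle's. Above it the bore is round: 36 mm at the face, coned to 26 mm at 7 mm depth. From here to 50 mm depth it is double-D: two flats 17.5 mm apart facing its +x and -x, 26 mm across along y. A shank enters either way round if its flats are within about 5 degrees; otherwise it stands here, its collar 22 to 29 mm off the face.
- drum_mid (a point): sanding drum, home in the spindle at the start: grey-brown abrasive cylinder, 46 mm diameter, 60 mm long, a nut on its end, above a steel collar (48 mm diameter, 8 mm thick) and a shank like the burnisher's. Point on its axis at the middle of the cylinder, 42 mm above the collar's underside, 42 mm below the nut's end; z points to the nut. Held only by its fit. 129 mm long, 0.2 to 0.4 kg.
- burnisher_mid (a point): burnishing head standing in a hole of the block, turned any way: dark wood, 38 mm diameter, four grooves, rounded end, above a steel collar (48 mm diameter, 8 mm thick). Point on its axis at the middle of the wood, 49 mm above the collar's underside, 41 mm below the end; the wood is cylindrical from 41 mm below to 23 mm above it. z points to the rounded end. 135 mm long, 0.2 to 0.35 kg.
- burnisher_foot (a point): foot of the burnisher's shank, on its axis, 45 mm below the collar's underside; axes as burnisher_mid. The steel shank is double-D: 24 mm diameter with two flats, 16 mm apart, that face +x and -x; the last 6 mm taper to 21 mm diameter and 12.4 mm over the flats.
- felt_bob_mid (a point): felt polishing bob, to be left standing: pale barrel-shaped felt, 52 mm diameter, 75 mm long, on the same collar and shank, in another hole of the block. Point on its axis 50 mm above the collar's underside, 33 mm below its end.
- free_hole (a point): the empty hole of the tool block, centre of its mouth in the top face. The fixed wooden block is 90 x 250 mm, 55 mm high, with three round holes, 30 mm diameter, straight down through it, 80 mm apart along this frame's y; this is the end hole on the +y side, the others lie 80 and 160 mm from it towards -y. x is across the block.
- wax_tin: closed round tin, 72 mm diameter, 45 mm high, on the robot's side of the bench; origin at the centre of its underside. To be left alone.
- mallet: rawhide mallet lying left of the machine, 190 mm long: handle along its x axis, head 90 x 48 mm centred 60 mm along +x, origin at the underside. To be left alone.
- steel_bar: dark steel bar lying beyond the tool block, 180 x 32 x 16 mm, long along its x axis; origin at the centre of its underside. To be left alone.
Mind the look-alikes: they are no part of the job. Leave any orange or pink look-alike of the part that bears drum_mid alone.

How it is judged:
On the way, in this order (a step that is already met when the one before it is completed fails the run):
1. the sanding drum stands in the empty hole of the block (horizontal distance between drum_mid and free_hole below 0.006 m and angle between drum_mid's own z axis and vertical below 0.08 rad and height (world z) of drum_mid between 0.09 and 0.101 m), for 0.2 s.
2. the burnisher is keyed and fully home in the spindle (x of burnisher_mid in the frame of spindle between -0.004 and 0.004 m and y of burnisher_mid in the frame of spindle between -0.004 and 0.004 m and z of burnisher_mid in the frame of spindle between 0.044 and 0.0525 m and angle between the z axis of burnisher_mid and the z axis of spindle, either way round below 0.08 rad), for 0.2 s.
At the end, for the whole second after the job is handed in: The burnisher rests in the spindle, on its axis within 4 mm and 4.5 degrees, collar within 3.5 mm of the nose face; the drum stands at rest in the hole that was empty, within 4.5 degrees of upright, 6 mm of its centre and 4 mm of fully down; the felt bob is within 12 mm of where it stood (all of step 1 and all of step 2 and linear speed of each of burnisher, drum below 0.02 m/s and distance of felt_bob_mid from where it was at the start of the episode below 0.012 m); the robot touches nothing.
It fails at once if the felt bob is knocked or lifted (moved more than 20 mm) (distance of felt_bob_mid from where it was at the start of the episode above 0.02 m).
It fails at once if the mallet, the wax tin or the steel bar is moved more than 25 mm (distance of any of mallet, wax_tin, steel_bar from where it was at the start of the episode above 0.025 m).
It also fails if it takes over 58 s, if anything falls off the work surface, if the arm or the gripper's body presses on something with over 40 N, if the wrist force passes 120 N, or if a joint passes its speed limit or range.

## Working session

There is one attempt and no reset: what is moved stays moved. The work goes in short steps, Python scripts to look and compute and a tool call to move; the robot and the scene stay as the last step left them, time stands still between calls to the robot, and variables do not carry over. Pictures are saved under pics/ and viewed, at most 10 in all, crops included, and the job is handed in when it is done.

Besides the shell and the picture viewer there is one more tool, called after "Emit:" by a JSON object that holds its "fn" and its "kwargs", one argument or row to a line. servo_tool: Moves the arm, as the interface text tells. Its arguments: {"type":"object","properties":{"targets":{"type":"array","items":{"type":"object","properties":{"dx":{"type":"number"},"dy":{"type":"number"},"dz":{"type":"number"},"ax":{"type":"number"},"ay":{"type":"number"},"az":{"type":"number"},"claw":{"type":"number"}}}},"newtons":{"type":"number"}},"required":["targets"]}

```bash
ls; mkdir -p pics; cat > h.py <<'E'
import numpy as np, cv2
from scipy.spatial.transform import Rotation as R
from station import bot
def cam(n):
    c=bot.capture(n); c['R']=R.from_rotvec(np.ravel(c['rvec'])).as_matrix(); c['t']=np.ravel(c['tvec'])
    c['f']=c['image'].shape[0]/2/np.tan(np.radians(c['vertical_fov'])/2); return c
def cloud(c):
    h,w=c['depth'].shape; v,u=np.mgrid[:h,:w]; z=c['depth']
    P=np.stack([(u-c['cx'])/c['f']*z,(v-c['cy'])/c['f']*z,z],-1)
    return (P-c['t'])@c['R']
def proj(c,p):
    q=c['R']@np.asarray(p)+c['t']; return c['f']*q[:2]/q[2]+[c['cx'],c['cy']]
def pose():
    s=bot.state(); q=np.array(s['orientation']); return np.array(s['position']),R.from_quat(q[[1,2,3,0]])
E
python3 - <<'E'
from h import *
import pickle
for n in ['side','top']:
    c=cam(n); pickle.dump(c,open(n+'.pkl','wb')); cv2.imwrite(f'pics/{n}0.png',cv2.resize(c['image'],(800,600)))
    print(n,-c['R'].T@c['t'],c['R'][2],c['f'],c['cx'],c['cy'],(c['depth']>0).mean())
s=bot.state();print(s)
E
```

```text
pics
side [0.19818307 1.19359245 1.03063321] [ 0.20928667 -0.78648677 -0.58106596] 499.28203783217253 253.26578681732772 190.54080058854984 0.9959004720052084
top [0.35750886 0.0141304  1.1318004 ] [ 0.12759805 -0.00280742 -0.99182199] 392.1279585868044 253.05290921830397 190.83642098789076 0.9959818522135416
{'clock': 0.1, 'joint_positions': array([-1.18948734e+00,  3.07477677e-01,  1.50751727e+00, -7.84250053e-06,
        1.32841338e+00, -7.35049894e-02]), 'qvel': array([ 5.17863137e-05,  7.86236934e-04, -3.87179610e-03, -8.34968057e-05,
        1.99227828e-04, -1.49363531e-03]), 'joint_torque': array([ 1.37988022e-04, -4.58529210e+01, -2.52608299e+01, -7.54351231e-05,
        5.63824695e-03,  1.85506104e-05]), 'position': array([ 0.25233728, -0.51598592,  0.23049452]), 'orientation': array([-8.96520655e-04,  9.74253655e-01,  2.25452858e-01, -1.42927394e-04]), 'contact_force': array([-0.98218964,  0.83749386, -0.05829321]), 'wrist_torque': array([-2.45653000e-02, -1.47593784e-02, -6.59824640e-05]), 'grasp_force': 0.0, 'finger_gap': 0.9984465770079598}
```

View pics/side0.png

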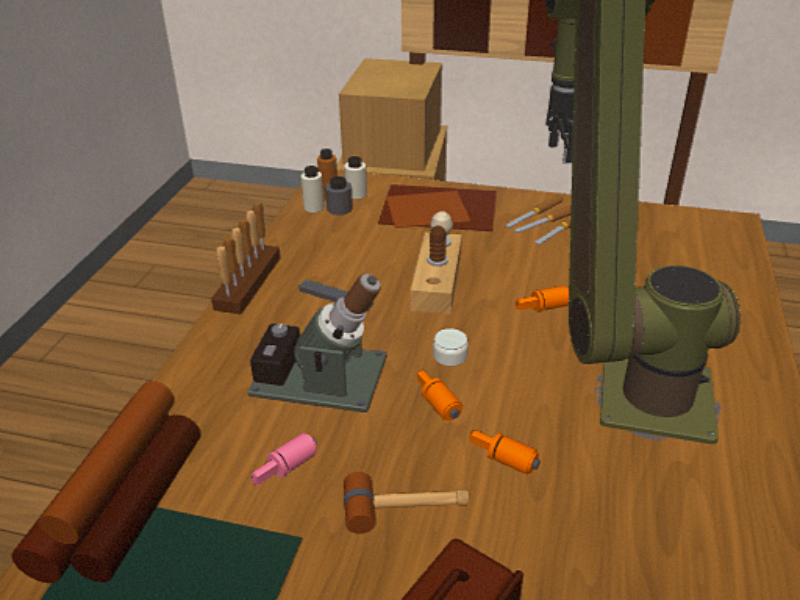

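View pics/top0.png

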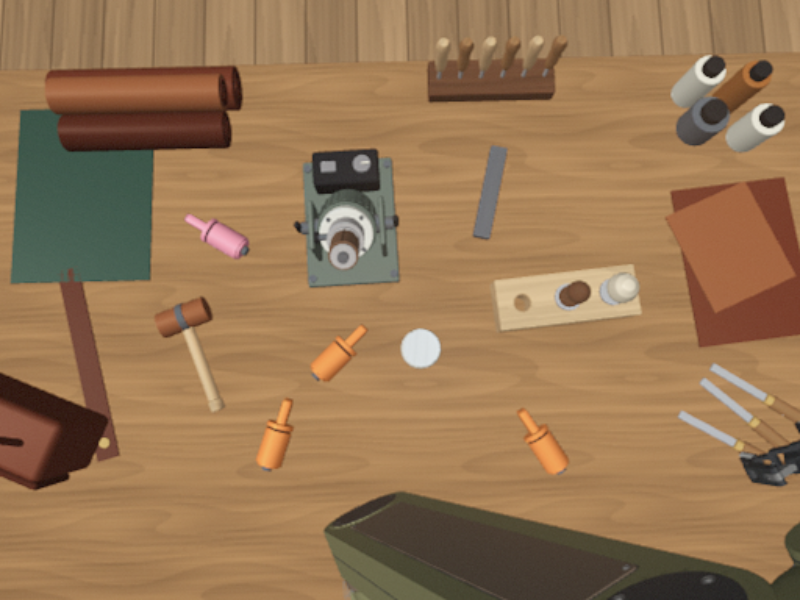

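```bash
cat > m.py <<'E'
from h import *
import pickle
from scipy.optimize import least_squares
C={n:pickle.load(open(n+'.pkl','rb')) for n in ['side','top']}
P={n:cloud(c) for n,c in C.items()}
k=512/800
def at(n,u,v): return P[n][int(v*k),int(u*k)]
print('nut',at('side',372,280),at('top',343,256)); print('burn',at('side',437,230),at('top',576,290),'bob',at('top',622,285))
# plates/blocks by height band in top cloud
for nm,lo,hi,box in [('plate',.010,.019,(270,130,420,300)),('block',.050,.060,(480,250,660,340))]:
    p=P['top']; z=p[...,2]; m=np.zeros(z.shape,bool); a=[int(i*k) for i in box]; m[a[1]:a[3],a[0]:a[2]]=1
    m&=(z>lo)&(z<hi); q=p[m]; r=cv2.minAreaRect((q[:,:2]*1000).astype(np.float32)); print(nm,m.sum(),r,np.median(q[:,2]))
# spindle/drum fit
def frame(x,y,yaw): 
    a=np.array([-.5*np.cos(yaw),-.5*np.sin(yaw),.8660254]); return np.array([x,y,.178]),a
def sel(n,o,a,lo,hi,rm):
    p=P[n].reshape(-1,3); d=p-o; h=d@a; r=np.linalg.norm(d-h[:,None]*a,axis=1); return p[(h>lo)&(h<hi)&(r<rm)]
for names in (['side'],['top'],['side','top']):
    n0=at('side',372,280); _,a=frame(0,0,0); g=n0-a*(n0[2]-.178)/a[2]; x=np.array([g[0],g[1],0.])
    for it in range(6):
        o,a=frame(*x); q=np.vstack([np.r_[sel(n,o,a,.014,.064,.035),] for n in names])
        def f(x):
            o,a=frame(*x); d=q-o; h=d@a; return np.linalg.norm(d-h[:,None]*a,axis=1)-.023
        s=least_squares(f,x,loss='soft_l1',f_scale=.002); x=s.x
    print(names,x,len(q),np.sqrt(np.mean(s.fun**2)))
# burnisher: vertical cyl r 19
for names in (['side'],['top'],['side','top']):
    x=at('side',437,230)[:2]
    for it in range(6):
        q=np.vstack([sel(n,np.array([*x,.063]),np.array([0,0,1.]),.006,.064,.03) for n in names])
        s=least_squares(lambda x:np.linalg.norm(q[:,:2]-x,axis=1)-.0185,x,loss='soft_l1',f_scale=.002);x=s.x
    print('burn',names,x,len(q),np.sqrt(np.mean(s.fun**2)))
E
python3 m.py
```

```text
nut [0.53417231 0.09399002 0.25054764] [0.53669501 0.08790827 0.25142878]
burn [ 0.49566449 -0.28255966  0.14210909] [ 0.49337608 -0.28292269  0.13900554] bob [ 0.49984016 -0.36153476  0.13537865]
plate 1643 ((649.5068969726562, 91.38561248779297), (237.86782836914062, 169.6908416748047), 2.335763931274414) 0.01355120809421951
block 2075 ((492.7702331542969, -294.5162353515625), (90.20189666748047, 250.81748962402344), 5.40675687789917) 0.05461241053048701
['side'] [0.5764989  0.09009824 0.05650568] 228 0.0019332973567270022
['top'] [0.57433366 0.08887261 0.04403264] 115 0.0004467870184349711
['side', 'top'] [0.57535524 0.08961954 0.0438351 ] 346 0.001736092772887157
burn ['side'] [ 0.49357117 -0.29362153] 149 0.0030495811161144254
burn ['top'] [ 0.4926987 -0.2946847] 96 0.0007263223520955539
burn ['side', 'top'] [ 0.49318512 -0.29417001] 245 0.002480128631963711
```

```bash
python3 - <<'E'
import pickle,cv2,numpy as np
c=pickle.load(open('top.pkl','rb'))['image'];s=pickle.load(open('side.pkl','rb'))['image']
a=cv2.resize(c[165:215,305:415],(770,350),interpolation=2)
b=cv2.resize(s[165:235,180:304],(443,250),interpolation=2); d=cv2.resize(s[128:202,255:305],(169,250),interpolation=2)
o=np.zeros((600,770,3),np.uint8);o[:350]=a;o[350:,:443]=b;o[350:,450:619]=d
cv2.imwrite('pics/crop1.png',o)
E
```

```text
(no output)
```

View pics/crop1.png

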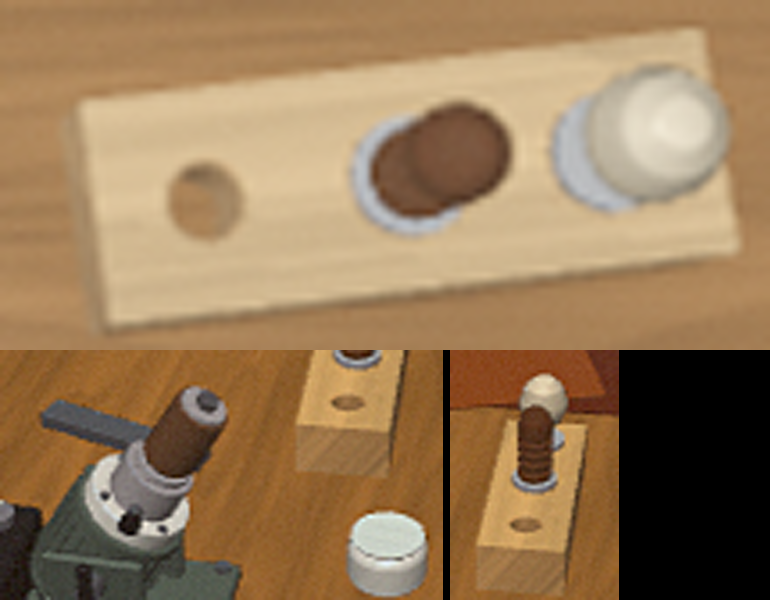

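```bash
cat >> h.py <<'E'
SP=np.array([.5750,.0890,.178]); YM=.042; YB=np.radians(5.41)
HOLE=np.array([.4852,-.2149,.055]); BUR=np.array([.4929,-.2943,.104])
def axis(y=YM): return np.array([-.5*np.cos(y),-.5*np.sin(y),.8660254])
def ori(a,yaw,turn=0):
    """tool z=-a; tool y nearest horizontal heading yaw, then turned (deg) about tool z"""
    z=-a; y=np.array([np.cos(yaw),np.sin(yaw),0]); y=y-z*(y@z); y/=np.linalg.norm(y)
    return R.from_matrix(np.c_[np.cross(y,z),y,z])*R.from_euler('z',turn,degrees=True)
def delta(g,o,off=.019):
    p,r=pose(); t=g+off*o.as_matrix()[:,2]
    print('d',np.round(r.inv().apply(t-p)*1000,1),'a',np.round((r.inv()*o).as_rotvec(degrees=True),2),'tcp',np.round(t,4))
UP=np.array([0,0,1.])
E
python3 - <<'E'
from h import *
import pickle
print(bot.grasp_offset)
c=pickle.load(open('top.pkl','rb')); 
ray=c['R'].T@np.array([(334.3-c['cx'])/c['f'],(193.6-c['cy'])/c['f'],1]);o=-c['R'].T@c['t'];print('hole',o+ray*(.055-o[2])/ray[2])
a=axis();O=ori(a,YM); g=SP+.042*a
delta(np.array([.42,-.20,.36]),ori(UP,YM)); delta(g+.09*a,O); 
E
```

```text
0.0187
hole [ 0.48305836 -0.21340994  0.055     ]
d [ 289.4 -210.4 -110.1] a [ -0.09  -0.07 -66.35] tcp [ 0.42  -0.2    0.341]
d [ 503.9 -424.5  -44.5] a [-26.63  17.29 -64.78] tcp [0.5185 0.0866 0.2759]
```

Emit:
{"fn": "servo_tool", "kwargs": {
  "targets": [
    {"dx": 289,"dy": -210,"dz": -110,"az": -66,"claw": 85},
    {"dx": 289,"dy": -210,"dz": -110,"az": -66},
    {"dx": 289,"dy": -210,"dz": -110,"az": -66},
    {"dx": 289,"dy": -210,"dz": -110,"az": -66},
    {"dx": 289,"dy": -210,"dz": -110,"az": -66},
    {"dx": 289,"dy": -210,"dz": -110,"az": -66},
    {"dx": 289,"dy": -210,"dz": -110,"az": -66},
    {"dx": 504,"dy": -424.5,"dz": -44.5,"ax": -26.6,"ay": 17.3,"az": -64.8},
    {"dx": 504,"dy": -424.5,"dz": -44.5,"ax": -26.6,"ay": 17.3,"az": -64.8},
    {"dx": 504,"dy": -424.5,"dz": -44.5,"ax": -26.6,"ay": 17.3,"az": -64.8},
    {"dx": 504,"dy": -424.5,"dz": -44.5,"ax": -26.6,"ay": 17.3,"az": -64.8},
    {"dx": 504,"dy": -424.5,"dz": -44.5,"ax": -26.6,"ay": 17.3,"az": -64.8}
  ]
}}

```text
schema error: expected keys dx, dy, dz, ax, ay, az, claw
```

```bash
cat > q.py <<'E'
from h import *
a=axis();O=ori(a,YM); g=SP+.042*a
delta(g+.09*a,O); s=bot.state(); print(s['clock'],s['joint_positions'].round(2),s['contact_force'].round(1),s['grasp_force'])
E
python3 q.py
```

```text
d [ 503.9 -424.5  -44.5] a [-26.63  17.29 -64.78] tcp [0.5185 0.0866 0.2759]
0.1 [-1.19  0.31  1.51 -0.    1.33 -0.07] [-1.   0.8 -0.1] 0.0
```

All keys are required in every row.

Emit:
{"fn": "servo_tool", "kwargs": {
  "targets": [
    {"dx": 289,"dy": -210,"dz": -110,"ax": 0,"ay": 0,"az": -66,"claw": 85},
    {"dx": 289,"dy": -210,"dz": -110,"ax": 0,"ay": 0,"az": -66,"claw": 85},
    {"dx": 289,"dy": -210,"dz": -110,"ax": 0,"ay": 0,"az": -66,"claw": 85},
    {"dx": 289,"dy": -210,"dz": -110,"ax": 0,"ay": 0,"az": -66,"claw": 85},
    {"dx": 289,"dy": -210,"dz": -110,"ax": 0,"ay": 0,"az": -66,"claw": 85},
    {"dx": 289,"dy": -210,"dz": -110,"ax": 0,"ay": 0,"az": -66,"claw": 85},
    {"dx": 289,"dy": -210,"dz": -110,"ax": 0,"ay": 0,"az": -66,"claw": 85},
    {"dx": 504,"dy": -424.5,"dz": -44.5,"ax": -26.6,"ay": 17.3,"az": -64.8,"claw": 85},
    {"dx": 504,"dy": -424.5,"dz": -44.5,"ax": -26.6,"ay": 17.3,"az": -64.8,"claw": 85},
    {"dx": 504,"dy": -424.5,"dz": -44.5,"ax": -26.6,"ay": 17.3,"az": -64.8,"claw": 85},
    {"dx": 504,"dy": -424.5,"dz": -44.5,"ax": -26.6,"ay": 17.3,"az": -64.8,"claw": 85},
    {"dx": 504,"dy": -424.5,"dz": -44.5,"ax": -26.6,"ay": 17.3,"az": -64.8,"claw": 85}
  ]
}}

```text
clock: 1.1
position: [0.4556, -0.0747, 0.2944]
orientation: [0.181, 0.667, 0.697, 0.188]
contact_force: [1.1, 1.8, 0.1]
finger_gap: 0.993
grasp_force: 0.0
```

```bash
python3 q.py
```

```text
d [158.5  51.2  51. ] a [0.28 0.04 0.13] tcp [0.5185 0.0866 0.2759]
1.1 [-0.45 -0.15  1.99  0.32  0.85 -0.65] [1.1 1.8 0.1] 0.0
```

Emit:
{"fn": "servo_tool", "kwargs": {
  "targets": [
    {"dx": 150,"dy": 49,"dz": 48,"ax": 0,"ay": 0,"az": 0,"claw": 85},
    {"dx": 150,"dy": 49,"dz": 48,"ax": 0,"ay": 0,"az": 0,"claw": 85},
    {"dx": 150,"dy": 49,"dz": 48,"ax": 0,"ay": 0,"az": 0,"claw": 85},
    {"dx": 150,"dy": 49,"dz": 48,"ax": 0,"ay": 0,"az": 0,"claw": 85},
    {"dx": 150,"dy": 49,"dz": 48,"ax": 0,"ay": 0,"az": 0,"claw": 85},
    {"dx": 150,"dy": 49,"dz": 48,"ax": 0,"ay": 0,"az": 0,"claw": 85},
    {"dx": 150,"dy": 49,"dz": 48,"ax": 0,"ay": 0,"az": 0,"claw": 85}
  ]
}}

```text
clock: 1.68
position: [0.516, 0.0764, 0.2766]
orientation: [0.179, 0.668, 0.698, 0.186]
contact_force: [-0.3, -0.5, -0.4]
finger_gap: 0.995
grasp_force: 0.0
```

```bash
python3 q.py; python3 - <<'E'
from h import *
c=cam('side'); b=cam('top')
o=np.hstack([cv2.resize(c['image'][110:260,170:330],(400,375)),cv2.resize(b['image'][80:230,150:310],(400,375))])
cv2.imwrite('pics/pre.png',o)
E
```

```text
d [10.2  2.2  2.1] a [-0.1   0.02  0.18] tcp [0.5185 0.0866 0.2759]
1.6833 [ 0.08 -0.03  1.94 -0.03  0.72  0.05] [-0.3 -0.5 -0.4] 0.0
```

View pics/pre.png

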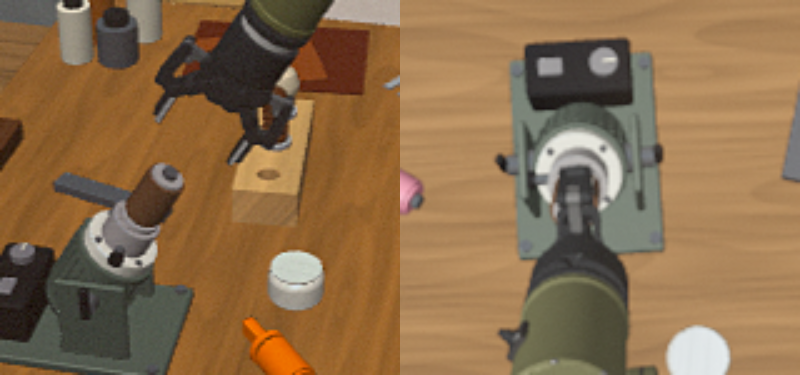

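Emit:
{"fn": "servo_tool", "kwargs": {
  "targets": [
    {"dx": 10,"dy": 2,"dz": 2,"ax": 0,"ay": 0,"az": 0,"claw": 85},
    {"dx": 10,"dy": 2,"dz": 2,"ax": 0,"ay": 0,"az": 0,"claw": 85},
    {"dx": 10,"dy": 2,"dz": 30,"ax": 0,"ay": 0,"az": 0,"claw": 85},
    {"dx": 10,"dy": 2,"dz": 62,"ax": 0,"ay": 0,"az": 0,"claw": 85},
    {"dx": 10,"dy": 2,"dz": 92,"ax": 0,"ay": 0,"az": 0,"claw": 85},
    {"dx": 10,"dy": 2,"dz": 92,"ax": 0,"ay": 0,"az": 0,"claw": 85},
    {"dx": 10,"dy": 2,"dz": 92,"ax": 0,"ay": 0,"az": 0,"claw": 85}
  ]
}}

```text
clock: 2.37
position: [0.5633, 0.0857, 0.1969]
orientation: [0.179, 0.67, 0.697, 0.185]
contact_force: [-0.0, -0.3, -1.1]
finger_gap: 0.997
grasp_force: 0.0
```

```bash
sed -i 's/delta(g+.09\*a,O)/delta(g,O)/' q.py; python3 q.py
```

```text
d [ 2.8  0.8 -0.7] a [-0.24  0.17 -0.08] tcp [0.5635 0.0885 0.1979]
2.3667 [ 0.1   0.14  1.99 -0.06  0.49  0.1 ] [-0.  -0.3 -1.1] 0.0
```

Emit:
{"fn": "servo_tool", "kwargs": {
  "targets": [
    {"dx": 2.8,"dy": 0.8,"dz": -0.7,"ax": -0.2,"ay": 0.2,"az": 0,"claw": 85},
    {"dx": 2.8,"dy": 0.8,"dz": -0.7,"ax": -0.2,"ay": 0.2,"az": 0,"claw": 40},
    {"dx": 2.8,"dy": 0.8,"dz": -0.7,"ax": -0.2,"ay": 0.2,"az": 0,"claw": 40},
    {"dx": 2.8,"dy": 0.8,"dz": -0.7,"ax": -0.2,"ay": 0.2,"az": 0,"claw": 40},
    {"dx": 2.8,"dy": 0.8,"dz": -0.7,"ax": -0.2,"ay": 0.2,"az": 0,"claw": 40},
    {"dx": 2.8,"dy": 0.8,"dz": -0.7,"ax": -0.2,"ay": 0.2,"az": 0,"claw": 40}
  ],
  "newtons": 60
}}

```text
clock: 2.87
position: [0.5638, 0.0906, 0.2012]
orientation: [0.18, 0.667, 0.697, 0.189]
contact_force: [-6.5, -1.2, 8.1]
finger_gap: 0.524
grasp_force: 59.9
```

```bash
python3 q.py
```

```text
d [-2.1 -2.   2.6] a [ 0.3  -0.14  0.08] tcp [0.5635 0.0885 0.1979]
2.8667 [ 0.1   0.13  1.99 -0.06  0.49  0.11] [-6.5 -1.2  8.1] 59.94604289531708
```

Emit:
{"fn": "servo_tool", "kwargs": {
  "targets": [
    {"dx": 0,"dy": 0,"dz": -12,"ax": 0,"ay": 0,"az": 0,"claw": 40},
    {"dx": 0,"dy": 0,"dz": -25,"ax": 0,"ay": 0,"az": 0,"claw": 40},
    {"dx": 0,"dy": 0,"dz": -40,"ax": 0,"ay": 0,"az": 0,"claw": 40},
    {"dx": 0,"dy": 0,"dz": -60,"ax": 0,"ay": 0,"az": 0,"claw": 40},
    {"dx": 0,"dy": 0,"dz": -80,"ax": 0,"ay": 0,"az": 0,"claw": 40},
    {"dx": 0,"dy": 0,"dz": -80,"ax": 0,"ay": 0,"az": 0,"claw": 40},
    {"dx": 0,"dy": 0,"dz": -80,"ax": 0,"ay": 0,"az": 0,"claw": 40}
  ]
}}

```text
clock: 3.45
position: [0.5238, 0.089, 0.27]
orientation: [0.18, 0.667, 0.697, 0.19]
contact_force: [-0.2, 0.3, -3.2]
finger_gap: 0.528
grasp_force: 62.3
```

```bash
python3 q.py; python3 - <<'E'
from h import *
c=cam('side'); import pickle; pickle.dump(c,open('s1.pkl','wb'))
cv2.imwrite('pics/pull.png',cv2.resize(c['image'][110:260,170:370],(800,600)))
E
```

```text
d [-2.4 -2.2 82.2] a [ 0.34 -0.17  0.08] tcp [0.5635 0.0885 0.1979]
3.45 [ 0.11 -0.01  1.94 -0.05  0.68  0.1 ] [-0.2  0.3 -3.2] 62.2546648979187
```

View pics/pull.png

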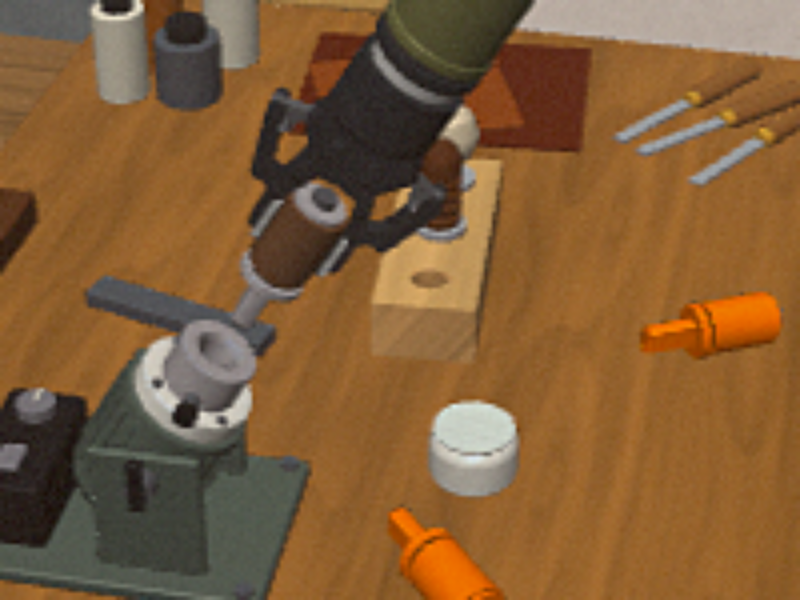

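```bash
python3 - <<'E'
from h import *
import pickle
from scipy.optimize import least_squares
c=pickle.load(open('s1.pkl','rb')); Q=cloud(c).reshape(-1,3); p,r=pose(); T=r.inv().apply(Q-p)
rect=np.zeros((384,512),bool); rect[110+45:110+75,170+60:170+90]=1; rect=rect.ravel()
col=c['image'].reshape(-1,3).astype(int); brown=(col[:,2]>col[:,0]+25)
m=rect&(abs(T[:,1])<.03)&(T[:,0]>-.01)&(T[:,0]<.05)&(T[:,2]>-.06)&(T[:,2]<.02)&brown
t=T[m]; print(m.sum(), np.percentile(t,[2,50,98],axis=0).round(4))
# axis x0+kx z, y0+ky z
f=lambda v: np.hypot(t[:,0]-v[0]-v[2]*t[:,2],t[:,1]-v[1]-v[3]*t[:,2])-.023
s=least_squares(f,[0,0,0,0],loss='soft_l1',f_scale=.002); print(s.x.round(4),np.std(s.fun))
s=least_squares(lambda v:f([v[0],0,0,0]),[0],loss='soft_l1',f_scale=.002); print(s.x)
E
```

```text
296 [[ 0.0002 -0.0185 -0.0479]
 [ 0.0192  0.0051 -0.0202]
 [ 0.0253  0.0235  0.0121]]
[-0.0009  0.0016 -0.0045 -0.0135] 0.0023213205463914585
[-0.00054774]
```

```bash
cat >> h.py <<'E'
SP=np.array([.5773,.0900,.178]); HOLE=np.array([.484,-.2142,.055])
E
python3 - <<'E'
from h import *
import pickle
c=pickle.load(open('s1.pkl','rb'))
ray=c['R'].T@np.array([(277.5-c['cx'])/c['f'],(179.75-c['cy'])/c['f'],1]);o=-c['R'].T@c['t'];print('hole',o+ray*(.055-o[2])/ray[2])
q=HOLE.copy();q[2]=.20;delta(q,ori(UP,YB))
E
```

```text
hole [ 0.48381726 -0.20857     0.055     ]
d [-301.1  -89.8   48.8] a [30.22  0.66 -2.81] tcp [ 0.484  -0.2142  0.181 ]
```

Emit:
{"fn": "servo_tool", "kwargs": {
  "targets": [
    {"dx": -30,"dy": 0,"dz": -15,"ax": 0,"ay": 0,"az": 0,"claw": 40},
    {"dx": -301,"dy": -90,"dz": 49,"ax": 30.2,"ay": 0.7,"az": -2.8,"claw": 40},
    {"dx": -301,"dy": -90,"dz": 49,"ax": 30.2,"ay": 0.7,"az": -2.8,"claw": 40},
    {"dx": -301,"dy": -90,"dz": 49,"ax": 30.2,"ay": 0.7,"az": -2.8,"claw": 40},
    {"dx": -301,"dy": -90,"dz": 49,"ax": 30.2,"ay": 0.7,"az": -2.8,"claw": 40},
    {"dx": -301,"dy": -90,"dz": 49,"ax": 30.2,"ay": 0.7,"az": -2.8,"claw": 40},
    {"dx": -301,"dy": -90,"dz": 49,"ax": 30.2,"ay": 0.7,"az": -2.8,"claw": 40},
    {"dx": -301,"dy": -90,"dz": 49,"ax": 30.2,"ay": 0.7,"az": -2.8,"claw": 40},
    {"dx": -301,"dy": -90,"dz": 49,"ax": 30.2,"ay": 0.7,"az": -2.8,"claw": 40},
    {"dx": -301,"dy": -90,"dz": 49,"ax": 30.2,"ay": 0.7,"az": -2.8,"claw": 40},
    {"dx": -301,"dy": -90,"dz": 49,"ax": 30.2,"ay": 0.7,"az": -2.8,"claw": 40},
    {"dx": -301,"dy": -90,"dz": 49,"ax": 30.2,"ay": 0.7,"az": -2.8,"claw": 40}
  ]
}}

```text
clock: 4.5
position: [0.4845, -0.2132, 0.1804]
orientation: [-0.001, 0.673, 0.74, 0.001]
contact_force: [-0.2, 0.5, -3.7]
finger_gap: 0.525
grasp_force: 62.9
```

```bash
python3 - <<'E'
from h import *
import pickle
q=HOLE.copy();q[2]=.20;delta(q,ori(UP,YB))
c=cam('side'); b=cam('top'); pickle.dump((c,b),open('s2.pkl','wb'))
p,_=pose()
for x in (c,b): print(proj(x,HOLE),proj(x,[*p[:2],p[2]+.019-.087]))
o=np.hstack([cv2.resize(c['image'][120:220,240:340],(400,400),interpolation=2),cv2.resize(b['image'][130:230,300:400],(400,400),interpolation=2)])
cv2.imwrite('pics/place.png',o)
E
```

```text
d [-0.9 -0.6 -0.6] a [-0.   -0.09  0.01] tcp [ 0.484  -0.2142  0.181 ]
[277.78859008 178.85377171] [277.73086096 164.90781384]
[334.56836843 193.25552645] [338.62365688 190.25849936]
```

View pics/place.png

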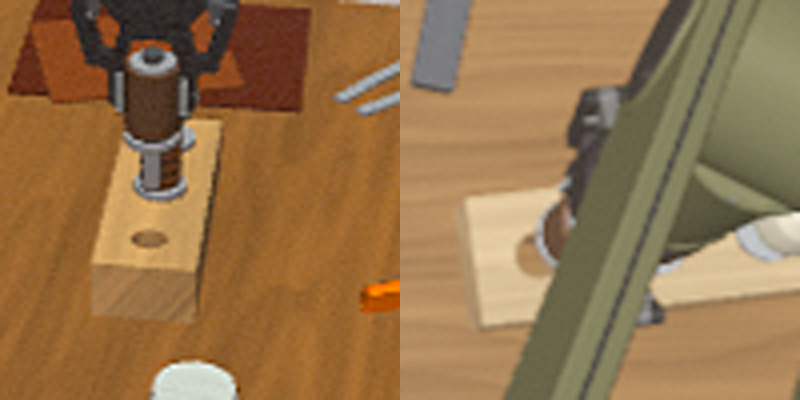

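Emit:
{"fn": "servo_tool", "kwargs": {
  "targets": [
    {"dx": -0.9,"dy": -0.6,"dz": 20,"ax": 0,"ay": 0,"az": 0,"claw": 40},
    {"dx": -0.9,"dy": -0.6,"dz": 38,"ax": 0,"ay": 0,"az": 0,"claw": 40},
    {"dx": -0.9,"dy": -0.6,"dz": 52,"ax": 0,"ay": 0,"az": 0,"claw": 40},
    {"dx": -0.9,"dy": -0.6,"dz": 66,"ax": 0,"ay": 0,"az": 0,"claw": 40},
    {"dx": -0.9,"dy": -0.6,"dz": 80,"ax": 0,"ay": 0,"az": 0,"claw": 40},
    {"dx": -0.9,"dy": -0.6,"dz": 92,"ax": 0,"ay": 0,"az": 0,"claw": 40},
    {"dx": -0.9,"dy": -0.6,"dz": 100,"ax": 0,"ay": 0,"az": 0,"claw": 40},
    {"dx": -0.9,"dy": -0.6,"dz": 100,"ax": 0,"ay": 0,"az": 0,"claw": 40}
  ]
}}

```text
clock: 5.27
position: [0.4844, -0.214, 0.0811]
orientation: [0.0, 0.672, 0.74, 0.0]
contact_force: [0.3, 0.2, -2.5]
finger_gap: 0.523
grasp_force: 62.9
```

```bash
python3 - <<'E'
from h import *
import pickle
q=HOLE.copy();q[2]=.097;delta(q,ori(UP,YB)); s=bot.state(); print(s['contact_force'],s['wrist_torque'])
E
```

```text
d [-0.2 -0.5  3.1] a [ 0.05 -0.03  0.08] tcp [ 0.484  -0.2142  0.078 ]
[ 0.30890043  0.23248721 -2.47052831] [-0.0011302   0.02153556  0.01796882]
```

Emit:
{"fn": "servo_tool", "kwargs": {
  "targets": [
    {"dx": 0,"dy": 0,"dz": 2,"ax": 0,"ay": 0,"az": 0,"claw": 40},
    {"dx": 0,"dy": 0,"dz": 4,"ax": 0,"ay": 0,"az": 0,"claw": 40},
    {"dx": 0,"dy": 0,"dz": 4,"ax": 0,"ay": 0,"az": 0,"claw": 40},
    {"dx": 0,"dy": 0,"dz": 4,"ax": 0,"ay": 0,"az": 0,"claw": 80},
    {"dx": 0,"dy": 0,"dz": 4,"ax": 0,"ay": 0,"az": 0,"claw": 80},
    {"dx": 0,"dy": 0,"dz": 4,"ax": 0,"ay": 0,"az": 0,"claw": 80},
    {"dx": 0,"dy": 0,"dz": 4,"ax": 0,"ay": 0,"az": 0,"claw": 80},
    {"dx": 0,"dy": 0,"dz": -20,"ax": 0,"ay": 0,"az": 0,"claw": 80},
    {"dx": 0,"dy": 0,"dz": -55,"ax": 0,"ay": 0,"az": 0,"claw": 80},
    {"dx": 0,"dy": 0,"dz": -90,"ax": 0,"ay": 0,"az": 0,"claw": 80},
    {"dx": 0,"dy": 0,"dz": -90,"ax": 0,"ay": 0,"az": 0,"claw": 80},
    {"dx": 0,"dy": 0,"dz": -90,"ax": 0,"ay": 0,"az": 0,"claw": 80}
  ]
}}

```text
clock: 6.27
position: [0.4856, -0.216, 0.1729]
orientation: [0.003, 0.673, 0.74, 0.001]
contact_force: [0.5, 0.7, 0.1]
finger_gap: 0.939
grasp_force: 0.0
```

```bash
python3 - <<'E'
from h import *
import pickle
from scipy.optimize import least_squares
c=cam('side'); Q=cloud(c).reshape(-1,3)
def fit(x,r,lo,hi):
    x=np.array(x)
    for _ in range(6):
        d=np.hypot(*(Q[:,:2]-x).T); q=Q[(d<.03)&(Q[:,2]>lo)&(Q[:,2]<hi)]
        x=least_squares(lambda v:np.hypot(*(q[:,:2]-v).T)-r,x,loss='soft_l1',f_scale=.002).x
    return x,len(q),q[:,2].max()
print('drum',fit(HOLE[:2],.023,.068,.12), 'top',Q[(np.hypot(*(Q[:,:2]-HOLE[:2]).T)<.02)][:,2].max())
g=BUR+np.array([0,0,.075]);g[2]=.185;delta(g,ori(UP,YB));delta(BUR,ori(UP,YB))
s=bot.state(); print(s['contact_force'],s['finger_gap'])
cv2.imwrite('pics/placed.png',cv2.resize(c['image'][120:220,230:330],(500,500),interpolation=2))
E
```

```text
drum (array([ 0.48597695, -0.21549715]), 173, np.float64(0.11995556715397637)) top 0.2917076100317622
d [-79.6   1.2   5.1] a [ 0.08  0.01 -0.02] tcp [ 0.4929 -0.2943  0.166 ]
d [-79.6   1.1  86.1] a [ 0.08  0.01 -0.02] tcp [ 0.4929 -0.2943  0.085 ]
[-0.00267311  0.25861506  0.09418896] 0.9342510602273844
```

View pics/placed.png

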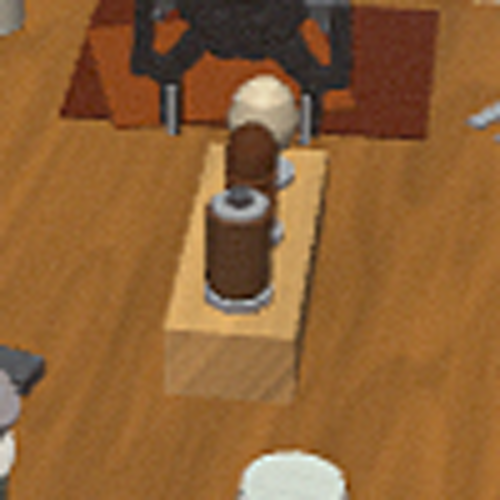

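Emit:
{"fn": "servo_tool", "kwargs": {
  "targets": [
    {"dx": -40,"dy": 1,"dz": 0,"ax": 0,"ay": 0,"az": 0,"claw": 85},
    {"dx": -79.5,"dy": 1,"dz": 0,"ax": 0,"ay": 0,"az": 0,"claw": 85},
    {"dx": -79.5,"dy": 1,"dz": 0,"ax": 0,"ay": 0,"az": 0,"claw": 85},
    {"dx": -79.5,"dy": 1,"dz": 0,"ax": 0,"ay": 0,"az": 0,"claw": 85},
    {"dx": -79.5,"dy": 1,"dz": 30,"ax": 0,"ay": 0,"az": 0,"claw": 85},
    {"dx": -79.5,"dy": 1,"dz": 60,"ax": 0,"ay": 0,"az": 0,"claw": 85},
    {"dx": -79.5,"dy": 1,"dz": 86,"ax": 0,"ay": 0,"az": 0,"claw": 85},
    {"dx": -79.5,"dy": 1,"dz": 86,"ax": 0,"ay": 0,"az": 0,"claw": 85}
  ]
}}

```text
clock: 6.98
position: [0.4874, -0.2897, 0.0785]
orientation: [-0.007, 0.673, 0.74, -0.0]
contact_force: [-0.9, 0.8, -0.4]
finger_gap: 0.994
grasp_force: 0.0
```

```bash
python3 - <<'E'
from h import *
delta(BUR,ori(UP,YB)); print(bot.state()['contact_force'])
E
```

```text
d [-5.   5.  -6.6] a [-0.59 -0.58 -0.  ] tcp [ 0.4929 -0.2943  0.085 ]
[-0.86750942  0.84464566 -0.38780339]
```

Emit:
{"fn": "servo_tool", "kwargs": {
  "targets": [
    {"dx": 0,"dy": 0,"dz": 0,"ax": 0,"ay": 0,"az": 0,"claw": 85},
    {"dx": 0,"dy": 0,"dz": 0,"ax": 0,"ay": 0,"az": 0,"claw": 85},
    {"dx": 0,"dy": 0,"dz": 0,"ax": 0,"ay": 0,"az": 0,"claw": 85}
  ]
}}

```text
clock: 7.23
position: [0.4934, -0.2944, 0.0862]
orientation: [0.001, 0.673, 0.74, 0.001]
contact_force: [0.2, 0.4, 1.2]
finger_gap: 1.004
grasp_force: 0.0
```

```bash
python3 - <<'E'
from h import *
delta(BUR,ori(UP,YB)); print(bot.state()['contact_force'])
E
```

```text
d [ 0.1 -0.5  1.2] a [ 0.13  0.05 -0.01] tcp [ 0.4929 -0.2943  0.085 ]
[0.22916202 0.44381126 1.20831699]
```

Emit:
{"fn": "servo_tool", "kwargs": {
  "targets": [
    {"dx": 0,"dy": 0,"dz": 1,"ax": 0,"ay": 0,"az": 0,"claw": 30},
    {"dx": 0,"dy": 0,"dz": 1,"ax": 0,"ay": 0,"az": 0,"claw": 30},
    {"dx": 0,"dy": 0,"dz": 1,"ax": 0,"ay": 0,"az": 0,"claw": 30},
    {"dx": 0,"dy": 0,"dz": 1,"ax": 0,"ay": 0,"az": 0,"claw": 30},
    {"dx": 0,"dy": 0,"dz": 1,"ax": 0,"ay": 0,"az": 0,"claw": 30},
    {"dx": 0,"dy": 0,"dz": 1,"ax": 0,"ay": 0,"az": 0,"claw": 30},
    {"dx": 0,"dy": 0,"dz": 1,"ax": 0,"ay": 0,"az": 0,"claw": 30}
  ],
  "newtons": 70
}}

```text
clock: 7.82
position: [0.4928, -0.2945, 0.0847]
orientation: [0.001, 0.673, 0.74, 0.0]
contact_force: [-0.1, 0.7, 6.1]
finger_gap: 0.43
grasp_force: 69.9
```

```bash
python3 - <<'E'
from h import *
delta(BUR,ori(UP,YB)); print(bot.state()['contact_force'])
delta(BUR+[0,0,.16],ori(UP,YB))
a=axis(); delta(SP+a*(.049+.075),ori(a,YM))
E
```

```text
d [ 0.2  0.1 -0.3] a [ 0.08  0.02 -0.03] tcp [ 0.4929 -0.2943  0.085 ]
[-0.12544604  0.72503445  6.06687903]
d [ 1.000e-01  3.000e-01 -1.603e+02] a [ 0.08  0.02 -0.03] tcp [ 0.4929 -0.2943  0.245 ]
d [ 377.5   68.  -184.3] a [-29.91  -0.76   2.91] tcp [0.5248 0.0878 0.2689]
```

Emit:
{"fn": "servo_tool", "kwargs": {
  "targets": [
    {"dx": 0,"dy": 0,"dz": -30,"ax": 0,"ay": 0,"az": 0,"claw": 30},
    {"dx": 0,"dy": 0,"dz": -65,"ax": 0,"ay": 0,"az": 0,"claw": 30},
    {"dx": 0,"dy": 0,"dz": -100,"ax": 0,"ay": 0,"az": 0,"claw": 30},
    {"dx": 0,"dy": 0,"dz": -140,"ax": 0,"ay": 0,"az": 0,"claw": 30},
    {"dx": 0,"dy": 0,"dz": -180,"ax": 0,"ay": 0,"az": 0,"claw": 30},
    {"dx": 200,"dy": 0,"dz": -200,"ax": 0,"ay": 0,"az": 0,"claw": 30},
    {"dx": 200,"dy": 0,"dz": -200,"ax": 0,"ay": 0,"az": 0,"claw": 30},
    {"dx": 200,"dy": 0,"dz": -200,"ax": 0,"ay": 0,"az": 0,"claw": 30},
    {"dx": 200,"dy": 0,"dz": -200,"ax": 0,"ay": 0,"az": 0,"claw": 30},
    {"dx": 200,"dy": 0,"dz": -200,"ax": 0,"ay": 0,"az": 0,"claw": 30},
    {"dx": 200,"dy": 0,"dz": -200,"ax": 0,"ay": 0,"az": 0,"claw": 30},
    {"dx": 200,"dy": 0,"dz": -200,"ax": 0,"ay": 0,"az": 0,"claw": 30}
  ]
}}

```text
clock: 8.82
position: [0.4728, -0.0933, 0.2837]
orientation: [-0.0, 0.672, 0.741, 0.0]
contact_force: [0.1, -0.1, -2.3]
finger_gap: 0.433
grasp_force: 71.8
```

```bash
python3 - <<'E'
from h import *
import pickle
a=axis(); delta(SP+a*(.049+.08),ori(a,YM)); print(bot.state()['contact_force'])
c=cam('side'); pickle.dump(c,open('s3.pkl','wb')); p,r=pose(); u=proj(c,p+r.apply([0,0,.04])).astype(int); print(u,pose()[0])
cv2.imwrite('pics/shank.png',cv2.resize(c['image'][u[1]-40:u[1]+40,u[0]-40:u[0]+40],(560,560),interpolation=2))
E
```

```text
d [175.3  67.   10.6] a [-30.01  -0.87   3.11] tcp [0.5223 0.0877 0.2733]
[ 0.14404863 -0.06963979 -2.34532364]
[274 149] [ 0.47322257 -0.09468447  0.28364205]
```

View pics/shank.png

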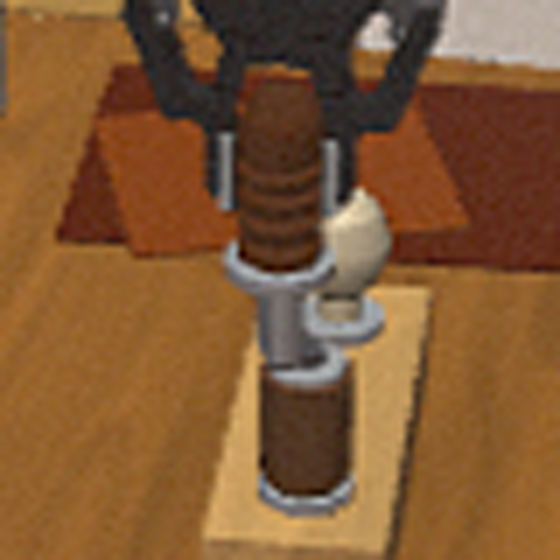

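```bash
python3 - <<'E'
import pickle,numpy as np
c=pickle.load(open('s3.pkl','rb')); im=c['image'].astype(int).mean(2)
# crop x0=234,y0=109, scale 7
for v in range(149,162): print(v,im[v,266:286].astype(int), (c['depth'][v,266:284:2]*1000).astype(int))
E
```

```text
149 [100 101 104 111 111 136 139 148 147 150 122  97  98  85  86 107 106 102
  97  90] [2005 1509 1498 1492 1493 1499 1501 1501 1825]
150 [ 97  97 101 105 114 115 114 114 112 106 109 100 108 101  91  91  94  91
  88  81] [1993 1996 1501 1502 1498 1497 1502 1826 1822]
151 [102  95  98  85  82  90  98 111 112  97  77  98 166 119  49  56  70  67
  48  96] [1991 1990 1987 1501 1498 1514 1859 1845 1836]
152 [ 97  97  93  91  85  83  91 116 112 101  93 125 163 121 127 143 144 134
 121 106] [1989 1982 1990 1517 1516 1518 1853 1849 1832]
153 [100  92  90  90  91  81  95 115 112  98  87 125 157 122 126 133 135 121
 105 110] [1983 1989 1979 1516 1520 1524 1861 1842 1843]
154 [ 93  93  93  93  89  79  94 116 108 100  89 123 159 153 128 132 138 124
 107 123] [1972 1974 1976 1519 1520 1526 1848 1841 1844]
155 [ 94  89  88  98 115  78  92 115 113  97  88 122 168 159 158 156 142 167
 165 163] [1977 1968 1867 1525 1523 1525 1841 1844 1848]
156 [ 92  95  92  91 115  79  90 111 109  97  86  84 139 160 163 163 162 164
 163 153] [1965 1960 1854 1522 1525 1523 1844 1847 1833]
157 [ 94  91  90 100 127  78  86 116 103  98  84  78  82  96 120 104  99 102
 103  93] [1957 1957 1847 1533 1528 1526 1693 1846 1835]
158 [ 95  86  90 114 153  85  87 115 111  99  88  78  80  93 131 146 122 119
 123 126] [1949 1942 1846 1531 1524 1532 1676 1689 1843]
159 [ 92  89 101 147 153 104  88 114 108  98  86  77  86  72 104 165 163 161
 156 150] [1948 1950 1843 1529 1535 1530 1674 1683 1698]
160 [ 93  84  98 144 157 128  92 117 112  98  81  53  46  46  90 168 157 134
 116 149] [1943 1937 1838 1535 1523 1535 1677 1696 1686]
161 [ 90  85  99 157 150  69  61  63  60  62  94  78  80 117 164 167 153  81
  96 152] [1942 1935 1823 1694 1531 1684 1680 1679 1681]
```

```bash
python3 - <<'E'
from h import *
a=axis(); delta(SP+a*(.049+.065),ori(a,YM,15))
E
```

```text
d [176.4  73.9  23.4] a [-29.97   3.12  17.68] tcp [0.5298 0.088  0.2603]
```

Emit:
{"fn": "servo_tool", "kwargs": {
  "targets": [
    {"dx": 176.4,"dy": 59,"dz": -3,"ax": -30,"ay": 3.1,"az": 17.7,"claw": 30},
    {"dx": 176.4,"dy": 59,"dz": -3,"ax": -30,"ay": 3.1,"az": 17.7,"claw": 30},
    {"dx": 176.4,"dy": 59,"dz": -3,"ax": -30,"ay": 3.1,"az": 17.7,"claw": 30},
    {"dx": 176.4,"dy": 59,"dz": -3,"ax": -30,"ay": 3.1,"az": 17.7,"claw": 30},
    {"dx": 176.4,"dy": 59,"dz": -3,"ax": -30,"ay": 3.1,"az": 17.7,"claw": 30},
    {"dx": 176.4,"dy": 59,"dz": -3,"ax": -30,"ay": 3.1,"az": 17.7,"claw": 30},
    {"dx": 176.4,"dy": 59,"dz": -3,"ax": -30,"ay": 3.1,"az": 17.7,"claw": 30},
    {"dx": 176.4,"dy": 59,"dz": -3,"ax": -30,"ay": 3.1,"az": 17.7,"claw": 30},
    {"dx": 176.4,"dy": 74,"dz": 23.4,"ax": -30,"ay": 3.1,"az": 17.7,"claw": 30},
    {"dx": 176.4,"dy": 74,"dz": 23.4,"ax": -30,"ay": 3.1,"az": 17.7,"claw": 30},
    {"dx": 176.4,"dy": 74,"dz": 23.4,"ax": -30,"ay": 3.1,"az": 17.7,"claw": 30},
    {"dx": 176.4,"dy": 74,"dz": 23.4,"ax": -30,"ay": 3.1,"az": 17.7,"claw": 30}
  ]
}}

```text
clock: 9.87
position: [0.5319, 0.0859, 0.2609]
orientation: [0.154, 0.755, 0.602, 0.208]
contact_force: [-0.6, 0.5, -2.7]
finger_gap: 0.429
grasp_force: 71.7
```

```bash
cat > ins.py <<'E'
from h import *
import sys,pickle
t=float(sys.argv[1]); a=axis(); delta(SP+a*(.049+float(sys.argv[2])),ori(a,YM,t)); s=bot.state(); p,r=pose()
g=p-.019*r.as_matrix()[:,2]; d=g-SP; O=ori(a,YM).as_matrix(); print('spindle-frame: h over home',round((d@a-.049)*1000,2),'lat x_t,y_t',np.round(d@O[:,:2]*1000,1),'turn',np.round((ori(a,YM).inv()*r).as_rotvec(degrees=True),1))
print('F',O.T@s['contact_force'].round(1),'M',s['wrist_torque'].round(2),'j6',s['joint_positions'][5].round(2),s['clock'])
E
python3 ins.py 15 .035
python3 - <<'E'
from h import *
import pickle
c=cam('side'); pickle.dump(c,open('s4.pkl','wb'))
u=proj(c,SP).astype(int); print(u,[proj(c,SP+axis()*k) for k in (.02,.065)])
cv2.imwrite('pics/ins0.png',cv2.resize(c['image'][u[1]-50:u[1]+30,u[0]-30:u[0]+50],(560,560),interpolation=2))
E
```

```text
d [ 1.6 -2.5 29.5] a [ 0.06  0.14 -0.24] tcp [0.5448 0.0886 0.2343]
spindle-frame: h over home 64.55 lat x_t,y_t [-2.1  2. ] turn [-0.  -0.1 15.2]
F [ 0.52475166 -1.85097582  2.04903006] M [-0.03  0.45 -0.03] j6 0.36 9.8667
[224 197] [array([227.89067639, 192.60818905]), array([235.05143893, 182.25050864])]
```

View pics/ins0.png

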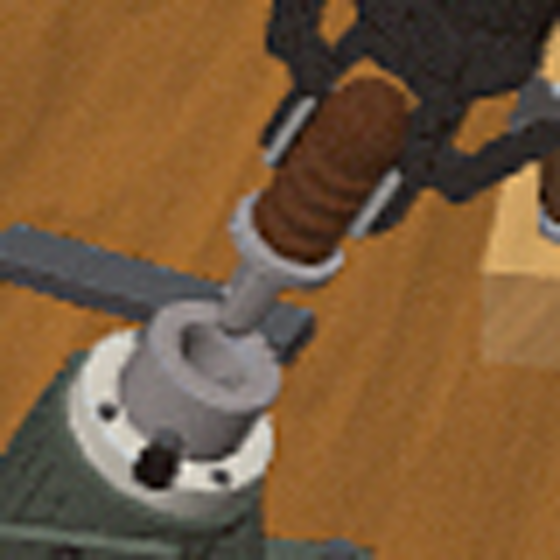

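Emit:
{"fn": "servo_tool", "kwargs": {
  "targets": [
    {"dx": 1.6,"dy": -2.5,"dz": 5,"ax": 0,"ay": 0,"az": 0,"claw": 30},
    {"dx": 1.6,"dy": -2.5,"dz": 15,"ax": 0,"ay": 0,"az": 0,"claw": 30},
    {"dx": 1.6,"dy": -2.5,"dz": 25,"ax": 0,"ay": 0,"az": 0,"claw": 30},
    {"dx": 1.6,"dy": -2.5,"dz": 30,"ax": 0,"ay": 0,"az": 0,"claw": 30},
    {"dx": 1.6,"dy": -2.5,"dz": 30,"ax": 0,"ay": 0,"az": 0,"claw": 30},
    {"dx": 1.6,"dy": -2.5,"dz": 30,"ax": 0,"ay": 0,"az": 0,"claw": 30}
  ]
}}

```text
clock: 10.42
position: [0.5439, 0.0898, 0.2329]
orientation: [0.154, 0.755, 0.603, 0.208]
contact_force: [1.2, -2.9, -2.2]
finger_gap: 0.432
grasp_force: 72.0
```

```bash
python3 ins.py 15 .020
```

```text
d [-0.8  1.7 14.2] a [ 0.   0.1 -0.1] tcp [0.5523 0.089  0.2213]
spindle-frame: h over home 34.2 lat x_t,y_t [ 1.3 -1.4] turn [ 0.  -0.1 15.1]
F [-2.94782776 -0.16713687  2.44384467] M [-0.69  0.38 -0.35] j6 0.38 10.4167
```

Emit:
{"fn": "servo_tool", "kwargs": {
  "targets": [
    {"dx": -0.8,"dy": 0.8,"dz": 5,"ax": 0,"ay": 0,"az": 0,"claw": 30},
    {"dx": -0.8,"dy": 0.8,"dz": 9,"ax": 0,"ay": 0,"az": 0,"claw": 30},
    {"dx": -0.8,"dy": 0.8,"dz": 12,"ax": 0,"ay": 0,"az": 0,"claw": 30},
    {"dx": -0.8,"dy": 0.8,"dz": 12,"ax": 0,"ay": 0,"az": 0,"claw": 30},
    {"dx": -0.8,"dy": 0.8,"dz": 12,"ax": 0,"ay": 0,"az": 0,"claw": 30}
  ]
}}

```text
clock: 10.83
position: [0.5502, 0.0894, 0.2228]
orientation: [0.153, 0.755, 0.603, 0.208]
contact_force: [1.3, -2.9, -6.2]
finger_gap: 0.43
grasp_force: 72.1
```

```bash
python3 ins.py 15 .020
```

```text
d [-0.2  1.2  2.4] a [-0.    0.07 -0.14] tcp [0.5523 0.089  0.2213]
spindle-frame: h over home 22.4 lat x_t,y_t [ 0.6 -1.1] turn [ 0.  -0.1 15.1]
F [-2.95202652 -2.0806107   5.95790219] M [-0.53  0.56 -0.33] j6 0.38 10.8333
```

Emit:
{"fn": "servo_tool", "kwargs": {
  "targets": [
    {"dx": 0,"dy": 0.5,"dz": 3,"ax": 0,"ay": 0,"az": 0,"claw": 30},
    {"dx": 0,"dy": 0.5,"dz": 5,"ax": 0,"ay": 0,"az": 0,"claw": 30},
    {"dx": 0,"dy": 0.5,"dz": 5,"ax": 0,"ay": 0,"az": 0,"claw": 30},
    {"dx": 0,"dy": 0.5,"dz": 5,"ax": 0,"ay": 0,"az": 0,"claw": 30}
  ]
}}

```text
clock: 11.17
position: [0.5526, 0.0894, 0.2187]
orientation: [0.153, 0.755, 0.603, 0.208]
contact_force: [-1.0, -1.9, -4.3]
finger_gap: 0.431
grasp_force: 72.2
```

```bash
python3 ins.py 15 .020
```

```text
d [-0.2  1.1 -2.4] a [-0.03  0.07 -0.14] tcp [0.5523 0.089  0.2213]
spindle-frame: h over home 17.6 lat x_t,y_t [ 0.5 -1. ] turn [ 0.  -0.1 15.1]
F [-1.85633679 -3.08435019  3.1844619 ] M [-0.42  0.98 -0.35] j6 0.38 11.1667
```

Emit:
{"fn": "servo_tool", "kwargs": {
  "targets": [
    {"dx": 0,"dy": 0.5,"dz": 3,"ax": 0,"ay": 0,"az": 0,"claw": 30},
    {"dx": 0,"dy": 0.5,"dz": 6,"ax": 0,"ay": 0,"az": 0,"claw": 30},
    {"dx": 0,"dy": 0.5,"dz": 8,"ax": 0,"ay": 0,"az": 0,"claw": 30},
    {"dx": 0,"dy": 0.5,"dz": 8,"ax": 0,"ay": 0,"az": 0,"claw": 30},
    {"dx": 0,"dy": 0.5,"dz": 8,"ax": 0,"ay": 0,"az": 0,"claw": 30}
  ]
}}

```text
clock: 11.58
position: [0.5565, 0.0895, 0.2122]
orientation: [0.153, 0.755, 0.603, 0.208]
contact_force: [-6.0, -2.5, 0.4]
finger_gap: 0.427
grasp_force: 72.8
```

```bash
python3 ins.py 15 .0
```

```text
d [-0.1  1.  10.1] a [-0.06  0.07 -0.16] tcp [0.5623 0.0894 0.204 ]
spindle-frame: h over home 10.06 lat x_t,y_t [ 0.4 -0.9] turn [ 0.1 -0.1 15.2]
F [-2.24586941 -5.08247603 -3.39624912] M [-0.39  1.26 -0.4 ] j6 0.38 11.5833
```

```bash
cat > col.py <<'E'
from h import *
from scipy.optimize import least_squares
c=cam('side'); Q=cloud(c).reshape(-1,3); a=axis(); d=Q-SP; h=d@a; r=np.linalg.norm(d-h[:,None]*a,axis=1); O=ori(a,YM).as_matrix()
u=d@O[:,0]; v=d@O[:,1]
B=c['image'].reshape(-1,3).astype(int); brown=B[:,2]>B[:,0]+25
for lo in range(-20,90,4):
    m=(h*1000>=lo)&(h*1000<lo+4)&(r<.036)&(u>0)
    if m.any(): print(lo,m.sum(),'r',np.round(np.percentile(r[m],[10,50,90])*1000,1),'brown',brown[m].mean().round(2))
E
python3 col.py
```

```text
-20 18 r [28.7 30.  32.8] brown 0.0
-16 21 r [28.6 30.5 32.3] brown 0.0
-12 31 r [27.3 29.7 32.2] brown 0.0
-8 19 r [23.5 29.6 31.7] brown 0.0
-4 61 r [17.  26.8 30.5] brown 0.02
0 30 r [19.1 25.  29.8] brown 0.0
4 2 r [27.3 30.7 34.2] brown 0.0
8 8 r [22.2 24.4 25.4] brown 0.0
12 23 r [20.1 24.  26.4] brown 0.0
16 42 r [18.  21.5 25.8] brown 0.14
20 11 r [18.9 20.3 28.1] brown 0.82
24 23 r [16.5 18.4 21.9] brown 0.91
28 15 r [16.5 17.3 20.9] brown 1.0
32 7 r [17.1 17.9 18.9] brown 0.71
36 14 r [16.4 19.4 22.6] brown 1.0
40 22 r [15.6 18.1 22.4] brown 0.86
44 14 r [16.9 22.2 25.8] brown 0.5
48 23 r [15.1 20.5 28.2] brown 0.78
52 33 r [16.3 21.8 29.2] brown 0.64
56 16 r [17.9 23.  29.9] brown 0.38
60 20 r [16.3 21.1 26.9] brown 0.55
64 35 r [16.6 21.8 29.6] brown 0.69
68 17 r [17.9 20.6 27.8] brown 0.53
72 22 r [19.2 21.8 27.4] brown 0.55
76 28 r [16.7 21.8 29.5] brown 0.64
80 25 r [18.  21.5 31.5] brown 0.6
84 32 r [16.5 20.  32.6] brown 0.62
88 33 r [13.5 21.3 33. ] brown 0.55
```

Emit:
{"fn": "servo_tool", "kwargs": {
  "targets": [
    {"dx": 0,"dy": 0.5,"dz": 4,"ax": 0,"ay": 0,"az": 0,"claw": 30},
    {"dx": 0,"dy": 0.5,"dz": 7,"ax": 0,"ay": 0,"az": 0,"claw": 30},
    {"dx": 0,"dy": 0.5,"dz": 10,"ax": 0,"ay": 0,"az": 0,"claw": 30},
    {"dx": 0,"dy": 0.5,"dz": 13,"ax": 0,"ay": 0,"az": 0,"claw": 30},
    {"dx": 0,"dy": 0.5,"dz": 13,"ax": 0,"ay": 0,"az": 0,"claw": 30},
    {"dx": 0,"dy": 0.5,"dz": 13,"ax": 0,"ay": 0,"az": 0,"claw": 30}
  ]
}}

```text
clock: 12.13
position: [0.5614, 0.0895, 0.2036]
orientation: [0.153, 0.755, 0.603, 0.208]
contact_force: [-27.5, -5.1, 27.2]
finger_gap: 0.431
grasp_force: 76.3
```

```bash
python3 ins.py 15 .0; python3 col.py | sed -n '3,12p'
```

```text
d [0.1 1.  0.1] a [-0.    0.05 -0.18] tcp [0.5623 0.0894 0.204 ]
spindle-frame: h over home 0.11 lat x_t,y_t [ 0.2 -1. ] turn [ 0.  -0.1 15.2]
F [ -3.940842   -10.38014435 -37.40083378] M [-0.34  2.23 -0.49] j6 0.38 12.1333
-12 17 r [27.4 30.  31. ] brown 0.0
-8 19 r [27.  29.3 32.7] brown 0.0
-4 35 r [24.7 29.9 31.4] brown 0.03
0 41 r [23.7 27.2 30.4] brown 0.0
4 31 r [18.4 23.8 26.6] brown 0.0
8 31 r [16.2 21.2 25.4] brown 0.35
12 14 r [16.6 20.  21.2] brown 0.86
16 24 r [15.  17.9 20.7] brown 1.0
20 7 r [15.7 16.6 21.3] brown 1.0
24 11 r [15.  19.1 20.1] brown 0.91
```

Emit:
{"fn": "servo_tool", "kwargs": {
  "targets": [
    {"dx": 0,"dy": 0,"dz": 0,"ax": 0,"ay": 0,"az": 0,"claw": 80},
    {"dx": 0,"dy": 0,"dz": 0,"ax": 0,"ay": 0,"az": 0,"claw": 80},
    {"dx": 0,"dy": 0,"dz": 0,"ax": 0,"ay": 0,"az": 0,"claw": 80},
    {"dx": 0,"dy": 0,"dz": 0,"ax": 0,"ay": 0,"az": 0,"claw": 80},
    {"dx": 0,"dy": 0,"dz": 0,"ax": 0,"ay": 0,"az": 0,"claw": 80},
    {"dx": 0,"dy": 0,"dz": -30,"ax": 0,"ay": 0,"az": 0,"claw": 80},
    {"dx": 0,"dy": 0,"dz": -60,"ax": 0,"ay": 0,"az": 0,"claw": 80},
    {"dx": 0,"dy": 0,"dz": -100,"ax": 0,"ay": 0,"az": 0,"claw": 80},
    {"dx": 0,"dy": 0,"dz": -120,"ax": 0,"ay": 0,"az": 0,"claw": 80},
    {"dx": 0,"dy": 0,"dz": -120,"ax": 0,"ay": 0,"az": 0,"claw": 80},
    {"dx": 0,"dy": 0,"dz": -120,"ax": 0,"ay": 0,"az": 0,"claw": 80},
    {"dx": 0,"dy": 0,"dz": -120,"ax": 0,"ay": 0,"az": 0,"claw": 80}
  ]
}}

```text
clock: 13.18
position: [0.5046, 0.0873, 0.3046]
orientation: [0.153, 0.755, 0.603, 0.208]
contact_force: [-0.6, 0.0, 1.2]
finger_gap: 0.935
grasp_force: 0.0
```

```bash
python3 ins.py 15 .0; python3 col.py | sed -n '3,28p'; python3 - <<'E'
from h import *
c=cam('side'); b=cam('top')
o=np.hstack([cv2.resize(c['image'][110:230,170:330],(400,300),interpolation=2),cv2.resize(b['image'][100:220,260:420],(400,300),interpolation=2)])
cv2.imwrite('pics/end.png',o)
E
```

```text
d [ -0.3  -0.2 116.1] a [ 0.    0.06 -0.13] tcp [0.5623 0.0894 0.204 ]
spindle-frame: h over home 116.07 lat x_t,y_t [0.3 0.3] turn [ 0.  -0.1 15.1]
F [ 0.02519259  0.08084299 -1.33896592] M [-0.02  0.24 -0.05] j6 0.37 13.1833
-12 26 r [28.2 30.2 32.5] brown 0.0
-8 21 r [27.5 29.4 31.9] brown 0.0
-4 33 r [24.  28.  31.5] brown 0.0
0 40 r [23.8 26.7 31.1] brown 0.0
4 34 r [19.4 23.5 26.8] brown 0.03
8 26 r [18.4 21.9 25.8] brown 0.23
12 17 r [18.  20.1 21.9] brown 0.94
16 21 r [14.9 17.8 21.3] brown 1.0
20 9 r [15.1 17.  20.8] brown 1.0
24 8 r [16.6 18.9 19.8] brown 0.88
28 24 r [14.6 18.4 21.9] brown 0.96
32 13 r [15.4 17.4 22.1] brown 1.0
36 8 r [15.3 18.1 18.8] brown 0.88
40 21 r [14.2 17.  21.9] brown 0.9
44 12 r [15.5 19.  22.6] brown 1.0
48 10 r [17.2 18.8 20.7] brown 1.0
52 20 r [15.5 18.7 21.1] brown 1.0
56 9 r [16.3 18.1 20.2] brown 1.0
60 12 r [17.8 20.2 21.9] brown 0.92
64 14 r [17.2 20.4 22.5] brown 1.0
68 14 r [18.2 20.8 21.8] brown 1.0
72 20 r [17.2 19.7 22.1] brown 1.0
76 24 r [15.6 17.4 20.2] brown 1.0
80 19 r [13.2 15.6 19.6] brown 1.0
84 18 r [10.2 12.4 17. ] brown 1.0
88 20 r [ 4.6 10.1 12.6] brown 1.0
```

View pics/end.png

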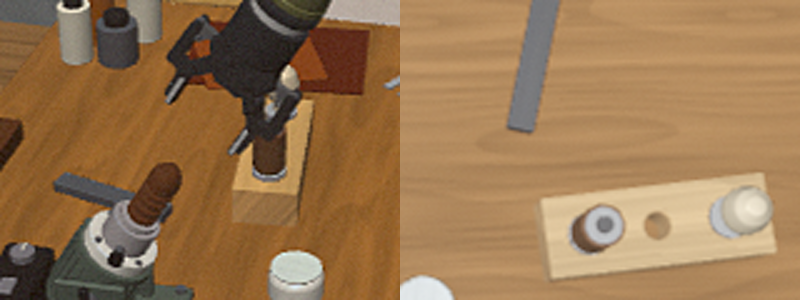

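The picture shows the burnisher home with its collar on the nose (left panel, about 130,235), and the rounded end reads 90 mm above the face, as it should. The drum stands in the hole that was empty (right panel, 598,230), the bob has not moved (740,210), and the gripper is clear of everything.

```bash
python3 -c "
from station import bot
print(bot.sign_off())"
```

```text
the job is handed in; nothing more can be done
None
```

I handed the job in at about 13 s on the robot's clock, but the hand-in returned no verdict: by the last camera check the burnisher is keyed and fully home in the spindle, the drum stands in the hole that was empty, and the felt bob, mallet, wax tin and steel bar were not touched.

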